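Put the round mallet away in its spring collar

TASK

Put the round mallet away: take it out of the clay jar and hang it upright, handle first, in the wide collar of the steel tool stand. Feel the handle in and down past the collar's stiff spring and press the head firmly home with a hand's push of about 15 N, so that it beds flat on the rubber bumper and stays there when you let go; never knock it in, lean on the stand or wrench it. Leave the jar standing and everything else where it is.

Things in the scene. Friction and masses are not known exactly. Their poses are not given: they have to be found in the camera images.
- mallet: Sculptor's round mallet, 0.3 kg: dark, grippy urethane head, a cylinder 52 mm across, 70 mm tall, on a pale straight handle 27 mm across, 120 mm long. Starts in the jar, handle down, head above the rim, leaning about 15 degrees any way. Origin: centre of the head's flat underside, where the handle begins; +z along the axis to the head's top, handle on -z
- handle_end (a point): Centre of the free end of the mallet's handle, 120 mm from the head's underside; the end is rounded off over its last 4 mm
- jar: Straight stoneware jar, loose, about 0.6 kg, 66 mm outside, 48 mm inside, 90 mm tall with an 8 mm floor; origin at the centre of its underside, z up
- stand: Steel tool stand, screwed down: base plate 100 x 180 x 8 mm, post at its centre, bar along the stand's y axis at 112 mm height with two upright collars: the wide one, for the mallet, 75 mm from the post on the +y side (steel tube, bore 30, outside 40, 26 mm tall, steel top at 136 mm), a narrow one 70 mm off on the -y side with a loop tool in it. Origin: centre of the underside, z up
- collar_mouth (a point): Centre of the wide collar's steel mouth, 136 mm above the table; axes as the stand's. With the mallet home, the mallet's origin stands 4 to 16 mm above this point (on the bumper's rim) and within 2 mm of it sideways
- bumper: Rubber bumper, a sleeve 41 mm inside, 49 mm outside, 20 mm tall, pushed tightly over the top of the wide collar; the mallet's head beds on its rim. The rim stands 4 to 16 mm above the steel, different each time: the pose given here is only that of the collar's steel mouth, so feel for the rim. A firm push on it is 12 to 20 N; over 30 N is too much
- spring (a joint): Travel (m) of the leaf spring under the wide collar: 0 empty, at most 0.008. Its round nose, 14 mm wide, stands 5 mm into the bore on the side away from the post (+y), 36 mm below the mouth. The handle pushes it back 2 to 3 mm; it presses the handle sideways with about 10 N and drags on it with 5 to 15 N while it slides, less at rest: let go too early, the mallet sticks instead of dropping home
- loop_tool: Small loop tool hanging in the narrow collar, 13 mm wooden handle, its wire loop standing about 34 mm above that collar (top about 170 mm above the table); leave alone. Origin at the middle of the underside of its brass shoulder
- bowl: Unglazed bowl, 84 mm across, 40 mm tall, standing between the robot and the work; leave alone. Origin at the centre of its underside
- slip_bottle: White closed jar of slip, 52 mm across, 120 mm tall, beyond the work; leave alone. Origin at the centre of its underside
- shell: Clay shell sculpture lying on a board 140 x 250 mm, about 120 mm tall, at the far side; leave alone. Origin at the centre of the board's underside
Things that resemble listed ones, but are neither listed nor needed, are in the scene too. What is shaped like the jar but turquoise is not meant.

How it is judged:
By the outcome, as a careful person would: the job done as asked, in the order asked, and still so for the second after the job is handed in, with the robot touching nothing.
It also fails if it takes over 66 s, if anything falls off the work surface, if the arm or the gripper's body presses on something with over 40 N, if the wrist force passes 120 N, or if a joint passes its speed limit or range.

ROBOT

A 6-joint arm with a two-finger parallel gripper is mounted at the origin on the work surface. World frame = base frame: x ahead of the robot, y to its left, z up, the work surface at z = 0. Lengths are in mm, angles in rad, forces in N, time in s.
With the tool pointing down it reaches from about 300 to 775 mm from the base axis. Payload 14.6 kg.
Tool frame: the origin (TCP) lies at the very end of the fingers, on their centre line; the grasp point (between the pads) lies 19 mm behind it (grip_point_offset is the distance from the TCP to the grasp point, in mm); z points along the fingers, y is the line along which they close (so a half turn about z gives the same grasp; the last joint's range is limited). The gripper opens to 94 mm and grips with 3 to 60 N. Pads are 16 mm wide; open, the fingers measure 119 mm over their backs; the gripper's body (75 mm by 177 mm) begins 78 mm behind the grasp point.
Start: joints at [1.259, 0.3, 1.521, -0, 1.321, -0.067], TCP at [133.297, 533.593, 205.446] pointing down, gripper open.
Joint ranges: [-3.03, 3.03], [-0.79, 2.21], [0.23, 2.52], [-1.04, 4.18], [0, 3.07], [-2.55, 2.55]. Speed limits (rad/s): [2.22, 2.22, 2.57, 3.14, 3.14, 3.14].

INTERFACE

Orientations are given as [roll, pitch, yaw] about the fixed x, y, z axes, in that order (R = Rz(yaw) Ry(pitch) Rx(roll)).
In Python, from cell import read_state, camera, camera_info, sign_off, grip_point_offset gives the robot as it stands.
- The arm moves only by the shell command python3 -m handwheel 'ROWS' [FORCE]. ROWS is text: rows parted by semicolons, each of 5 numbers parted by spaces: the shift along the world's x, y, z in units of 40 mm (1.0 is 40 mm), then the turn about the world's z in units of 5 degrees (1.0 is 5 degrees), then the closure, from 0 (fully open) to 1 (shut). In form: dx dy dz yaw gripper; .... A call has 1 to 12 rows; each row shifts and turns the commanded pose from where the row before left it; what a row does not reach is not made up. A row lasts 1/12 s, in which the tool goes at most 41.7 mm and 7.16 degrees, less where a joint would pass 70% of its speed; a pose out of reach is approached as far as the arm can. A call is refused whole if a number of a shift passes 1 or a number of a turn 1, either way. A call with a gripper value outside its range is refused whole. The fingers move at their own pace and stop on an object; FORCE is the grip in N (left out, the last holds). Time passes only in rows, so rows that do not move let the fingers close. It gives the time, the measured TCP pose, the force, the opening and the grip force at its end, in the units of the state.
- read_state(): the state, without advancing time (a new reading comes with each control period).
- camera(name): name is "scene" or "top" or "wrist"; returns (picture, depth): 400x640x3 uint8, red, green, blue; 400x640 float32, mm along the optical axis (not along the pixel's ray), 0 where there is no reading.
- camera_info(name): a dict with "intrinsics" (3x3 intrinsics, pixels), "world_from_camera" (4x4, takes a point from camera to world coordinates). Camera axes: x right, y down, z forward; pixel columns grow to the right and rows downward; lengths in mm; the calibration is good to about 2 mm. A picture is of the moment at which its call begins: read the wrist's pose just before it. camera_info takes no time and is no camera call; for the wrist camera it gives the pose at the moment of the call.
- sign_off(): hands the job in; it is judged then, once.
The state is a dict: "clock": time; "joints": joint angles; "qd": joint speeds; "effort": joint torques, N m; "eef_pos": TCP position; "eef_rot": TCP orientation; "wrist_force": force on the tool from outside, world axes, zero at the start; "moment": the same for the moment, N m; "finger_gap": finger opening in mm; "finger_force": force on a finger pad.
Only numpy, scipy, OpenCV 4.12 (cv2) and the standard library are available. Lean on these libraries where they do the work, as an engineer would, in place of code of your own. Each camera call takes 0.05 s, during which the arm holds its last target. There are 200 camera calls.

## Working session

There is one attempt and no reset: what is moved stays moved. The work goes in short steps, Python scripts to look and compute and a shell command to move; the robot and the scene stay as the last step left them, time stands still between calls to the robot, and variables do not carry over. Pictures are saved under pics/ and viewed, at most 10 in all, crops included, and the job is handed in when it is done.

```bash
ls; mkdir -p pics
python3 - <<'E'
from cell import *
import cv2,numpy as np
print(read_state())
for n in ("scene","top"):
    p,d=camera(n); np.savez(f"pics/{n}0.npz",p=p,d=d); cv2.imwrite(f"pics/{n}0.png",p[:,:,::-1]); i=camera_info(n); print(n,i)
E
```

```text
pics
{'clock': 0.0, 'joints': array([ 1.25938652e+00,  3.00481358e-01,  1.52161228e+00,  1.97872108e-07,
        1.32070250e+00, -6.66496732e-02]), 'qd': array([-1.43705761e-04, -1.27613786e-03, -7.00104798e-05, -2.04216729e-04,
        1.39994975e-03, -1.60057906e-03]), 'effort': array([ 3.82828721e-04, -5.31811309e+01, -3.52726436e+01,  7.08091585e-02,
        2.45242351e-02, -7.36947868e-05]), 'eef_pos': array([133.22218701, 533.33580689, 204.86751196]), 'eef_rot': array([-3.14039186e+00, -8.03430872e-05,  2.89683242e+00]), 'wrist_force': array([ 0.53049793, -0.49094694,  0.18776123]), 'moment': array([-0.03685312,  0.01525181,  0.02435689]), 'finger_force': 0.0, 'finger_gap': 93.91600713134738}
scene {'intrinsics': array([[375.3568573 ,   0.        , 326.95960083],
       [  0.        , 375.3568573 , 200.56576708],
       [  0.        ,   0.        ,   1.        ]]), 'world_from_camera': array([[ 8.70838760e-01,  3.43340810e-01, -3.51791048e-01,
         8.95958281e+02],
       [ 4.91253928e-01, -6.33465281e-01,  5.97822145e-01,
        -4.72417644e+02],
       [-1.75906759e-02, -6.93425430e-01, -7.20313641e-01,
         7.11804540e+02],
       [ 0.00000000e+00,  0.00000000e+00,  0.00000000e+00,
         1.00000000e+00]])}
top {'intrinsics': array([[365.17474794,   0.        , 321.57700746],
       [  0.        , 365.17474794, 198.40940956],
       [  0.        ,   0.        ,   1.        ]]), 'world_from_camera': array([[ 2.80139416e-02, -9.95959707e-01,  8.53198797e-02,
         5.05435588e+02],
       [-9.99597391e-01, -2.82959081e-02, -2.09706541e-03,
         3.32351502e+01],
       [ 4.50279612e-03, -8.52267820e-02, -9.96351404e-01,
         9.82949717e+02],
       [ 0.00000000e+00,  0.00000000e+00,  0.00000000e+00,
         1.00000000e+00]])}
```

View pics/scene0.png

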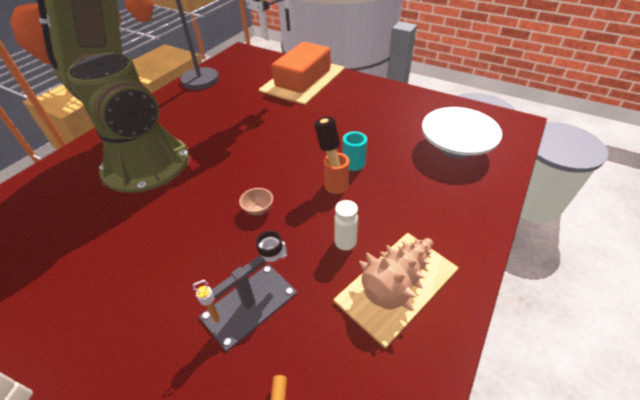

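View pics/top0.png

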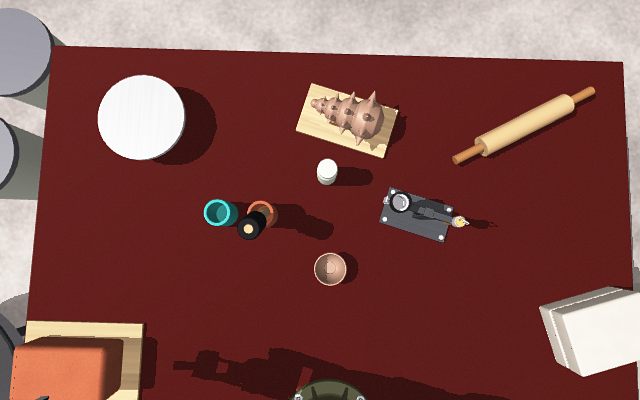

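The scene view shows the mallet leaning in the orange clay jar (jar ~337,172, head ~327,133). The wide collar with its black bumper is at ~(270,243) and the loop tool at ~(205,295). In the top view the jar mouth is at ~(262,213), the head top at ~(249,228), the collar at ~(400,202) and the loop tool at ~(459,222). The bowl, slip bottle and turquoise jar are also visible.

```bash
cat > h.py <<'E'
import numpy as np,cv2
from cell import *
def cloud(d,info):
    K=info["intrinsics"];T=info["world_from_camera"];v,u=np.mgrid[:400,:640]
    P=np.stack([(u-K[0,2])/K[0,0]*d,(v-K[1,2])/K[1,1]*d,d],-1)@T[:3,:3].T+T[:3,3]
    P[d==0]=np.nan; return P
def circ(p):  # min enclosing + algebraic circle
    A=np.c_[p,np.ones(len(p))];s=np.linalg.lstsq(A,(p**2).sum(1),rcond=None)[0]
    c=s[:2]/2; return c,np.sqrt(s[2]+c@c)
def enc(p): return cv2.minEnclosingCircle(p.astype(np.float32).reshape(-1,1,2))
E
python3 - <<'E'
from h import *
z=np.load("pics/top0.npz");P=cloud(z['d'],camera_info("top"));rgb=z['p'].astype(int);r,g,b=np.moveaxis(rgb,2,0)
v,u=np.mgrid[:400,:640]
def box(a,b_,c,e):return (u>=a)&(u<=b_)&(v>=c)&(v<=e)
Z=P[...,2]
def rep(n,m):
    p=P[m]; print(n,m.sum(),"mean",p.mean(0).round(1),"enc",[np.round(q,1) for q in enc(p[:,:2])], "z",np.nanpercentile(p[:,2],[2,50,98]).round(1))
J=box(225,290,190,250)
rep("jar rim",J&(Z>84)&(Z<96)&(r>g+40))
rep("mallet high",J&(Z>110))
for q in(190,195,198): rep(f"z>{q}",J&(Z>q))
rep("turq",box(200,240,195,232)&(Z>84)&(Z<96)&(b>r+30))
C=box(380,425,185,220)
rep("collar",C&(Z>132)&(Z<160))
rep("plate",box(370,460,180,250)&(Z>5)&(Z<14))
rep("loop",box(445,475,205,235)&(Z>110))
p=P[box(370,460,180,250)&(Z>5)&(Z<14)][:,:2].astype(np.float32);print(cv2.minAreaRect(p))
rep("bowl",box(310,350,250,290)&(Z>20));rep("slip",box(310,345,150,190)&(Z>100))
m=J&(Z>110);p=P[m];cc=p-p.mean(0)
for h in range(110,206,8):
    s=p[(p[:,2]>=h)&(p[:,2]<h+8)]
    if len(s):print(h,len(s),s.mean(0).round(1))
z=np.load("pics/scene0.npz");P=cloud(z['d'],camera_info("scene"));Z=P[...,2]
rep("S collar",box(245,295,225,270)&(Z>132)&(Z<165));J=box(305,350,110,195)
rep("S jar",box(320,352,145,195)&(Z>84)&(Z<96))
p=P[J&(Z>96)&(Z<230)];
for h in range(96,216,8):
    s=p[(p[:,2]>=h)&(p[:,2]<h+8)]
    if len(s):print(h,len(s),s.mean(0).round(1))
E
```

```text
jar rim 167 mean [550.7 174.2  90.2] enc [array([542.1, 180.1]), np.float64(33.0)] z [85.8 90.3 93.4]
mallet high 616 mean [511.4 182.5 185.7] enc [array([513.1, 187.5]), np.float64(32.8)] z [139.4 192.8 200.7]
z>190 399 mean [508.1 186.  195.3] enc [array([505.7, 187.2]), np.float64(25.8)] z [190.3 195.3 200.9]
z>195 210 mean [514.6 185.1 197.6] enc [array([507.1, 187.2]), np.float64(23.7)] z [195.1 197.3 201.1]
z>198 76 mean [519.2 185.2 199.5] enc [array([513.1, 187.3]), np.float64(19.4)] z [198.1 199.2 201.5]
turq 265 mean [541.1 286.6  90.3] enc [array([541.4, 286.3]), np.float64(33.3)] z [85.3 90.5 93.5]
collar 266 mean [ 574.9 -151.1  144.7] enc [array([ 574.4, -150.1]), np.float64(24.8)] z [133.6 145.8 154.5]
plate 1701 mean [ 544.1 -224.5    9.2] enc [array([ 552.9, -217.3]), np.float64(137.1)] z [ 5.4  9.2 12.9]
loop 185 mean [ 535.1 -280.9  135.2] enc [array([ 538. , -281.2]), np.float64(22.1)] z [116.3 137.4 169.4]
((550.4229125976562, -222.10110473632812), (236.72482299804688, 189.26341247558594), 89.84598541259766)
bowl 429 mean [404.    4.3  33.1] enc [array([407. ,   
[... 277 characters left out ...]
7]
166 27 [524.6 173.5 171.1]
174 21 [521.2 168.9 177.9]
182 73 [497.7 185.3 187.2]
190 323 [505.4 186.2 194.3]
198 76 [519.2 185.2 199.5]
S collar 454 mean [ 574.5 -150.8  142.9] enc [array([ 574.5, -150.3]), np.float64(25.4)] z [132.8 143.3 151.4]
S jar 212 mean [543.4 179.1  88.3] enc [array([543.9, 202.3]), np.float64(54.4)] z [84.3 88.2 94.7]
96 27 [533.1 175.1  99.7]
104 33 [530.7 176.4 107.7]
112 28 [529.8 176.7 115.9]
120 7 [521.5 169.  123.4]
128 45 [525.9 166.5 132.8]
136 56 [527.9 168.8 140.1]
144 65 [527.7 170.  147.9]
152 63 [525.3 170.9 156.3]
160 59 [522.6 170.2 163.9]
168 68 [520.3 170.5 171.9]
176 67 [518.9 171.2 180.1]
184 112 [506.3 178.9 188.6]
192 124 [514.  181.6 195. ]
```

Run:
```python
import cv2
a=cv2.imread("pics/top0.png")[180:260,190:290];b=cv2.imread("pics/scene0.png")[105:205,300:400]
a=cv2.resize(a,(500,400));b=cv2.resize(b,(300,300));c=cv2.resize(cv2.imread("pics/top0.png")[180:250,370:470],(300,210))
import numpy as np
o=np.zeros((600,800,3),np.uint8);o[:400,:500]=a;o[:300,500:]=b;o[300:510,500:]=c;cv2.imwrite("pics/c0.png",o)
```

```text
(no output)
```

View pics/c0.png

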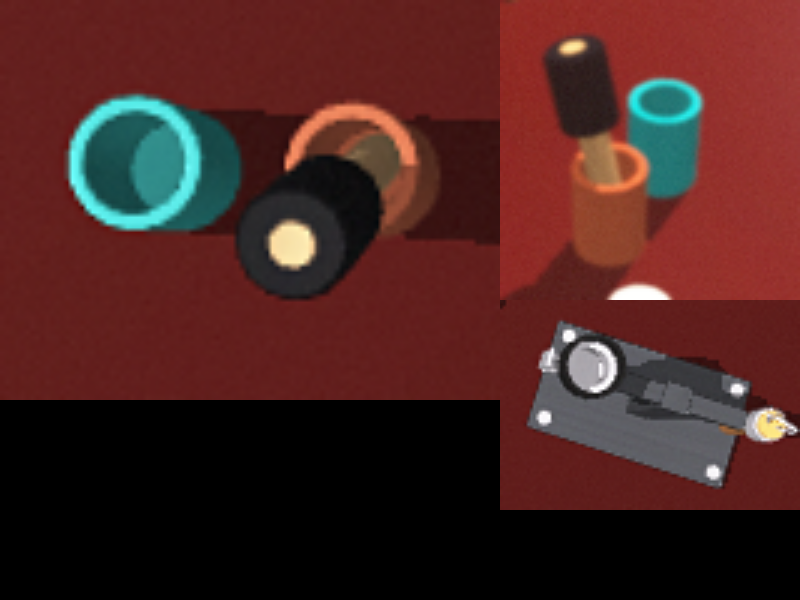

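The enlarged crops confirm it: the head leans off the jar towards −x, about 36 mm at its top. The collar is at (574.5, −150.3), with the bumper rim at z ≈ 146–150. I'll go above the head with the fingers closing along the lean.

```bash
python3 -m handwheel '0 0 0.5 -1 0;0.3 -0.27 0.5 -1 0;0.6 -0.55 0.2 -1 0;0.6 -0.55 0 -1 0;0.6 -0.55 0 -1 0;0.6 -0.55 0 -1 0;0.6 -0.55 0 -1 0;0.6 -0.55 0 -1 0;0.6 -0.55 0 -1 0;0.6 -0.55 0 -1 0;0.6 -0.55 0 -1 0;0.6 -0.55 0 -1 0' && python3 -m handwheel '0.6 -0.55 0 -1 0;0.6 -0.55 0 -1 0;0.6 -0.55 0 -1 0;0.6 -0.55 0 -1 0;0.6 -0.55 0 -1 0;0.4 -0.4 0 -0.4 0;0 0 0 0 0;0 0 0 0 0'
python3 - <<'E'
from h import *
print(read_state())
p,d=camera("wrist");i=camera_info("wrist");cv2.imwrite("pics/w1.png",p[:,:,::-1]);np.savez("pics/w1.npz",p=p,d=d);print(i)
E
```

```text
clock: 1.1
eef_pos: [386.2, 301.4, 253.3]
eef_rot: [-3.141, 0.0, 1.845]
wrist_force: [0.5, 0.9, -0.0]
finger_gap: 93.9
finger_force: 0.0
clock: 1.77
eef_pos: [521.6, 176.0, 252.8]
eef_rot: [-3.14, 0.0, 1.377]
wrist_force: [0.1, 0.5, -0.3]
finger_gap: 94.2
finger_force: 0.0
{'clock': 1.7667, 'joints': array([2.58941625e-01, 2.69789587e-01, 1.44948555e+00, 1.02494873e-04,
       1.42358016e+00, 4.52785413e-01]), 'qd': array([ 0.03663923, -0.02070019,  0.01652286,  0.00222526, -0.00022133,
       -0.00259085]), 'effort': array([-2.15159655e+00, -5.16265047e+01, -3.71879518e+01, -4.24399052e-02,
       -4.22459759e-02,  2.01152789e-02]), 'eef_pos': array([521.55577248, 176.04482673, 252.77024511]), 'eef_rot': array([-3.14041291e+00,  4.61215251e-04,  1.37693771e+00]), 'wrist_force': array([ 0.079935  ,  0.53208952, -0.25170436]), 'moment': array([-0.06185081,  0.06008762,  0.01952234]), 'finger_force': 0.0, 'finger_gap': 94.1643261792631}
{'intrinsics': array([[300.6510863 ,   0.        , 321.70285219],
       [  0.        , 300.6510863 , 197.79482409],
       [  0.        ,   0.        ,   1.        ]]), 'world_from_camera': array([[ 9.81534839e-01, -1.84485436e-01, -5.05418953e-02,
         5.35853914e+02],
       [-1.91276884e-01, -9.48809299e-01, -2.51344519e-01,
         2.51177325e+02],
       [-1.58521710e-03,  2.56370898e-01, -9.66577183e-01,
         4.32698576e+02],
       [ 0.00000000e+00,  0.00000000e+00,  0.00000000e+00,
         1.00000000e+00]])}
```

View pics/w1.png

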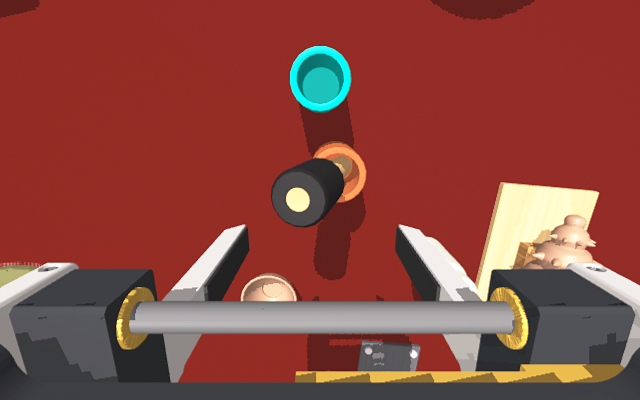

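The head top's pale plug is at ~(298,200), ahead of the fingers, and the jar mouth is at ~(340,172). I'll measure both from here.

Run:
```python
from h import *
z=np.load("pics/w1.npz");P=cloud(z['d'],camera_info("wrist"));r,g,b=np.moveaxis(z['p'].astype(int),2,0);Z=P[...,2]
v,u=np.mgrid[:400,:640]
B=(u>265)&(u<370)&(v>135)&(v<232)
m=B&(r>200)&(g>180)&(Z>170);print("plug",P[m].mean(0))
m=B&(r>200)&(Z>82)&(Z<97);print("jar",m.sum(),enc(P[m][:,:2]),P[m].mean(0))
m=B&(Z>185)&(Z<208)&(r<80);print("top",m.sum(),enc(P[m][:,:2]))
m=B&(Z>140)&(Z<185)&(r<90);print("side",P[m].mean(0))
q=P[m];print(np.array([[h,*q[abs(q[:,2]-h)<5].mean(0)] for h in (145,155,165,175,182)]).round(1))
```

```text
plug [503.61280689 192.01876364 195.30708675]
jar 701 ((540.8804931640625, 185.7660369873047), 32.91481399536133) [553.8011624  190.63739073  89.9680963 ]
top 2135 ((506.5193786621094, 191.49562072753906), 26.341646194458008)
side [531.11463265 201.00906259 164.47083006]
[[145.  535.9 200.6 145.1]
 [155.  534.1 200.2 155.1]
 [165.  530.7 201.  165.1]
 [175.  528.2 201.8 175.3]
 [182.  526.5 201.5 181.1]]
```

```bash
python3 -m handwheel '-0.21 0.32 0 0 0;0 0 -0.3 0 0;0 0 -0.45 0 0;0 0 -0.5 0 0;0 0 -0.5 0 0;0 0 -0.5 0 0;0 0 -0.4 0 0;0 0 0 0 0.15;0 0 0 0 0.28;0 0 0 0 0.28;0 0 0 0 0.28;0 0 0 0 0.28' 5
python3 - <<'E'
from h import *
p,d=camera("scene");np.savez("pics/s2.npz",p=p,d=d);a=cv2.resize(p[60:210,220:440,::-1],(660,450));cv2.imwrite("pics/s2.png",a)
E
```

```text
clock: 2.82
eef_pos: [513.2, 189.8, 148.5]
eef_rot: [3.14, -0.001, 1.379]
wrist_force: [-0.5, 0.7, 0.3]
finger_gap: 67.6
finger_force: 0.0
```

View pics/s2.png

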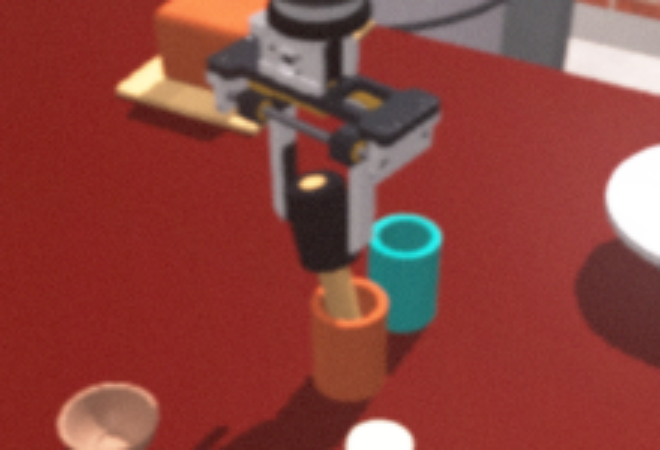

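The fingers straddle the head cleanly and nothing else is touched. Next I'll bring the head over the jar's axis while closing, so the pads right it.

```bash
python3 -m handwheel '0.1 -0.02 0 0 0.28;0.1 -0.02 0 0 0.28;0.1 -0.02 0 0 0.28;0.1 -0.02 0 0 0.28;0.1 -0.02 0 0 0.3;0.1 -0.02 0 0 0.32;0.1 -0.02 0 0 0.34;0.05 0 0 0 0.36;0 0 0 0 0.38;0 0 0 0 0.4;0 0 0 0 0.42;0 0 0 0 0.44' 5 && python3 -m handwheel '0 0 0 0 0.5;0 0 0 0 0.6;0 0 0 0 0.6;0 0 0 0 0.6;0 0 0.05 0 0.6;0 0 0.1 0 0.6' 8
python3 - <<'E'
from h import *
p,d=camera("scene");np.savez("pics/s3.npz",p=p,d=d);a=cv2.resize(p[60:210,220:440,::-1],(660,450));cv2.imwrite("pics/s3.png",a)
E
```

```text
clock: 3.87
eef_pos: [542.8, 184.0, 147.4]
eef_rot: [3.141, 0.0, 1.378]
wrist_force: [1.1, -1.2, -1.6]
finger_gap: 54.3
finger_force: 4.9
clock: 4.37
eef_pos: [542.5, 183.9, 153.0]
eef_rot: [-3.14, 0.001, 1.378]
wrist_force: [-0.3, -0.9, -2.7]
finger_gap: 53.6
finger_force: 7.8
```

View pics/s3.png

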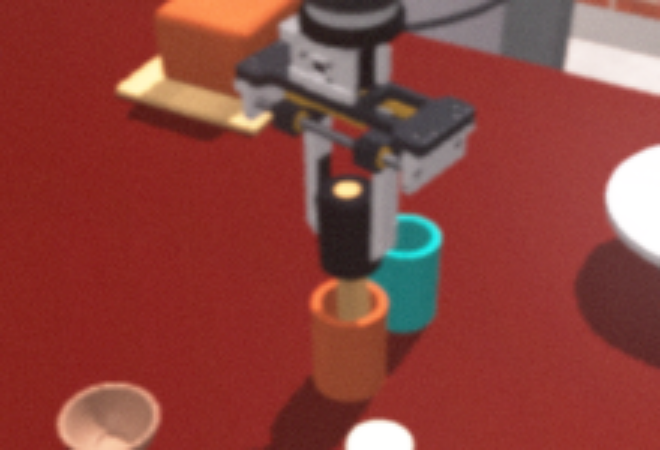

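The mallet now stands upright in the pads, and the jar is still standing. I'll grip more firmly and lift it out.

```bash
python3 -m handwheel '0 0 0 0 0.7;0 0 0 0 0.7;0 0 0 0 0.7;0 0 0.1 0 0.7;0 0 0.2 0 0.7;0 0 0.35 0 0.7;0 0 0.5 0 0.7;0 0 0.6 0 0.7;0 0 0.6 0 0.7;0 0 0.6 0 0.7;0 0 0.6 0 0.7;0 0 0.4 0 0.7' 45 && python3 -m handwheel '0 -0.3 0 -1 0.7;0.05 -0.5 0 -1 0.7;0.05 -0.7 0 -1 0.7;0.05 -0.7 0 -1 0.7;0.05 -0.7 0 -1 0.7;0.05 -0.7 0 -1 0.7;0.05 -0.7 0 -1 0.7;0.05 -0.7 0 -1 0.7;0.05 -0.7 0 -1 0.7;0.05 -0.7 0 -1 0.7;0.05 -0.7 0 -1 0.7;0.05 -0.5 0 -1 0.7' && python3 -m handwheel '0.1 -0.2 0 -0.6 0.7;0 0 0 0 0.7;0 0 0 0 0.7;0 0 0 0 0.7;0 0 0 0 0.7;0 0 0 0 0.7'
python3 - <<'E'
from h import *
print(read_state()["wrist_force"])
o=np.zeros((600,800,3),np.uint8)
for k,n in enumerate(("scene","top","wrist")):
    p,d=camera(n);np.savez(f"pics/{n}4.npz",p=p,d=d,T=camera_info(n)["world_from_camera"])
    if k==0: o[:300,:400]=cv2.resize(p[80:305,150:450,::-1],(400,300))
    if k==1: o[:300,400:]=cv2.resize(p[130:280,320:520,::-1],(400,300))
    if k==2: o[300:,:480]=cv2.resize(p[:,:,::-1],(480,300))
cv2.imwrite("pics/c4.png",o)
E
```

```text
clock: 5.42
eef_pos: [543.0, 184.0, 314.8]
eef_rot: [3.139, -0.001, 1.378]
wrist_force: [0.1, 0.5, -2.6]
finger_gap: 52.7
finger_force: 44.2
clock: 6.42
eef_pos: [564.6, -122.2, 312.3]
eef_rot: [3.141, -0.0, 0.326]
wrist_force: [0.1, -0.3, -2.8]
finger_gap: 52.7
finger_force: 44.2
clock: 6.92
eef_pos: [568.9, -127.2, 311.7]
eef_rot: [3.142, -0.0, 0.281]
wrist_force: [-0.1, -0.3, -1.8]
finger_gap: 52.5
finger_force: 44.2
[-0.14874567 -0.31964986 -1.83238602]
```

View pics/c4.png

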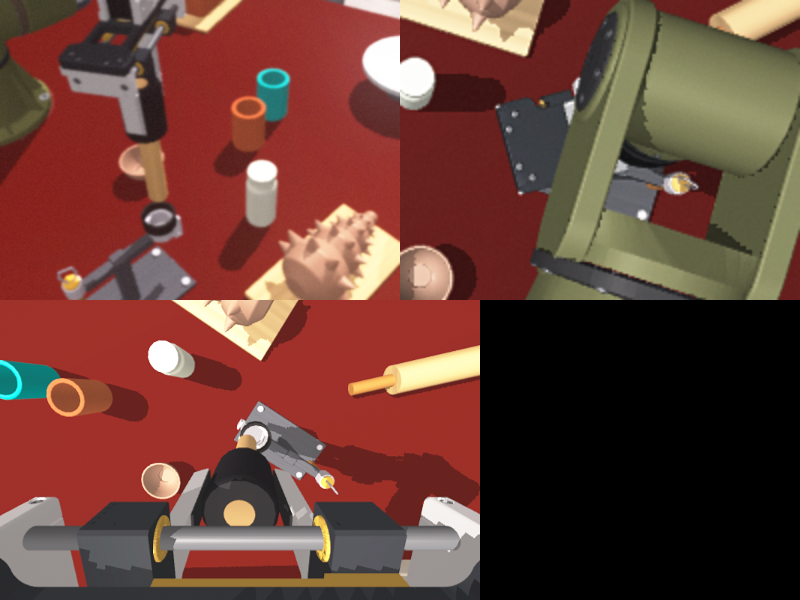

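The scene crop shows the mallet clear of the jar, with the handle end just above and short of the collar. The jar is standing. I'll turn the fingers to close along the stand's y, then fit the handle axis.

```bash
python3 -m handwheel '0 0 0 -1 0.7;0 0 0 -1 0.7;0 0 0 -1 0.7;0 0 0 -1 0.7;0 0 0 -1 0.7;0 0 0 -1 0.7;0 0 0 -0.5 0.7;0 0 0 0 0.7;0 0 0 0 0.7;0 0 0 0 0.7;0 0 0 0 0.7;0 0 0 0 0.7'
cat > m.py <<'E'
from h import *
from scipy.optimize import least_squares
s=read_state();e=s["eef_pos"];print("eef",e.round(1),s["eef_rot"].round(3),s["joints"].round(2))
v,u=np.mgrid[:400,:640]
def fit(p,rad,w):
    c=p.mean(0)
    def f(x):
        a=np.array([x[2],x[3],1]);a/=np.linalg.norm(a);q=p-[x[0],x[1],c[2]];return np.linalg.norm(q-np.outer(q@a,a),axis=1)-rad
    x=least_squares(f,[*(c[:2]+w),0,0],loss="soft_l1").x
    return x,c[2],np.median(abs(f(x)))
for n in ("scene","wrist"):
    p,d=camera(n);i=camera_info(n);T=i["world_from_camera"];P=cloud(d,i);r,g,b=np.moveaxis(p.astype(int),2,0);Z=P[...,2]
    near=(np.hypot(P[...,0]-e[0],P[...,1]-e[1])<45)
    far=e-T[:3,3];w=far[:2]/np.linalg.norm(far[:2])
    m=near&(Z>e[2]-150)&(Z<e[2]-20)&(r>110)&(g>r*.55)&(r>b+25)
    m=cv2.erode(m.astype(np.uint8),np.ones((2,2)))>0
    q=P[m];x,zc,res=fit(q,13.5,w*10)
    at=lambda z:(x[:2]+x[2:]*(z-zc)).round(1)
    zend=np.percentile(q[:,2],1)
    print(n,len(q),"tilt deg",np.degrees(x[2:]).round(2),"res",round(res,2),"zend",zend.round(1),"ztop",q[:,2].max().round(1),"end",at(zend),"at tcp",at(e[2]))
    # collar bumper
    B=(np.hypot(P[...,0]-574.5,P[...,1]+150.3)<32)&(Z>138)&(Z<158)&(abs(r-g)<25)
    if B.sum()>30: print(" collar",B.sum(),enc(P[B][:,:2]),np.percentile(P[B][:,2],[50,90]))
E
python3 m.py
```

```text
clock: 8.07
eef_pos: [568.9, -128.0, 311.4]
eef_rot: [3.142, 0.0, -0.288]
wrist_force: [0.8, -0.2, -2.4]
finger_gap: 52.4
finger_force: 44.2
eef [ 568.9 -128.   311.4] [ 3.142  0.    -0.288] [-0.28  0.32  1.25 -0.    1.57  1.57]
scene 567 tilt deg [0.47 2.94] res 0.44 zend 175.4 ztop 279.6 end [ 564.1 -136.2] at tcp [ 565.2 -129.2]
 collar 258 ((575.3216552734375, -150.40492248535156), 24.744741439819336) [146.83681125 150.68973162]
wrist 353 tilt deg [0.4  2.83] res 0.14 zend 183.6 ztop 249.6 end [ 565.7 -133. ] at tcp [ 566.6 -126.7]
 collar 436 ((576.1248168945312, -147.41490173339844), 24.575214385986328) [151.00608214 152.07135349]
```

Both cameras agree. The handle end is short of the collar by (10.8, −14.0) mm, and the axis tilts 2.9° towards −y at the bottom, so I'll follow that axis down. The end is at TCP−140, and the rim is at about z 150.

```bash
python3 -m handwheel '0.1 -0.1 0 0 0.7;0.1 -0.15 0 0 0.7;0.07 -0.1 0 0 0.7;0 0 -0.1 0 0.7;0 0 -0.1 0 0.7;0 0 0 0 0.7;0 0 0 0 0.7;0 0 0 0 0.7'
python3 m.py
```

```text
clock: 8.83
eef_pos: [579.6, -141.9, 303.5]
eef_rot: [-3.142, -0.0, -0.288]
wrist_force: [-0.5, 0.6, -3.0]
finger_gap: 52.6
finger_force: 44.2
eef [ 579.6 -141.9  303.5] [-3.142 -0.    -0.288] [-0.3   0.36  1.22  0.    1.56  1.56]
scene 563 tilt deg [0.45 2.92] res 0.45 zend 167.7 ztop 270.1 end [ 574.7 -150.1] at tcp [ 575.8 -143.2]
 collar 193 ((576.2595825195312, -151.58804321289062), 23.584508895874023) [147.45301865 150.77842461]
wrist 348 tilt deg [0.36 2.8 ] res 0.12 zend 175.3 ztop 240.5 end [ 576.6 -146.9] at tcp [ 577.4 -140.7]
 collar 396 ((576.0536499023438, -147.29214477539062), 24.507081985473633) [151.02593191 152.18445041]
```

```bash
python3 -m handwheel '0 0 -0.08 0 0.7;0 -0.004 -0.08 0 0.7;0 -0.004 -0.08 0 0.7;0 -0.004 -0.08 0 0.7;0 -0.004 -0.08 0 0.7;0 -0.004 -0.08 0 0.7;0 0 0 0 0.7' && python3 -m handwheel '0 -0.004 -0.05 0 0.7;0 -0.004 -0.05 0 0.7;0 -0.004 -0.05 0 0.7;0 -0.004 -0.05 0 0.7;0 0 0 0 0.7' && python3 -m handwheel '0 -0.004 -0.05 0 0.7;0 -0.004 -0.05 0 0.7;0 -0.004 -0.05 0 0.7;0 -0.004 -0.05 0 0.7;0 0 0 0 0.7'
```

```text
clock: 9.52
eef_pos: [579.5, -142.8, 283.4]
eef_rot: [-3.142, 0.001, -0.288]
wrist_force: [0.3, 0.4, -3.7]
finger_gap: 52.7
finger_force: 44.2
clock: 9.93
eef_pos: [579.6, -143.4, 275.8]
eef_rot: [3.142, 0.001, -0.288]
wrist_force: [0.3, 0.1, -2.4]
finger_gap: 52.7
finger_force: 44.2
clock: 10.35
eef_pos: [579.6, -143.9, 267.7]
eef_rot: [-3.141, 0.001, -0.288]
wrist_force: [-0.1, 1.1, -4.1]
finger_gap: 52.7
finger_force: 44.1
```

```bash
python3 -m handwheel '0 -0.003 -0.05 0 0.7;0 -0.003 -0.05 0 0.7;0 -0.003 -0.05 0 0.7;0 -0.003 -0.05 0 0.7;0 0 0 0 0.7' && python3 -m handwheel '0 -0.003 -0.05 0 0.7;0 -0.003 -0.05 0 0.7;0 -0.003 -0.05 0 0.7;0 -0.003 -0.05 0 0.7;0 0 0 0 0.7' && python3 -m handwheel '0 -0.003 -0.03 0 0.7;0 -0.003 -0.03 0 0.7;0 -0.003 -0.03 0 0.7;0 0 0 0 0.7'
```

```text
clock: 10.77
eef_pos: [579.7, -144.3, 259.8]
eef_rot: [-3.141, 0.0, -0.288]
wrist_force: [1.1, 2.8, -3.5]
finger_gap: 52.4
finger_force: 44.0
clock: 11.18
eef_pos: [579.7, -144.7, 251.9]
eef_rot: [-3.141, 0.0, -0.288]
wrist_force: [0.7, 5.5, -1.2]
finger_gap: 52.4
finger_force: 44.0
clock: 11.52
eef_pos: [579.8, -145.0, 248.5]
eef_rot: [-3.141, -0.0, -0.288]
wrist_force: [0.5, 3.8, 0.4]
finger_gap: 52.1
finger_force: 44.1
```

```bash
python3 -m handwheel '0 0.02 -0.03 0 0.7;0 0 -0.03 0 0.7;0 0 -0.03 0 0.7;0 0 0 0 0.7' && python3 -m handwheel '0 0 -0.03 0 0.7;0 0 -0.03 0 0.7;0 0 -0.03 0 0.7;0 0 0 0 0.7' && python3 -m handwheel '0 0 -0.03 0 0.7;0 0 -0.03 0 0.7;0 0 -0.03 0 0.7;0 0 0 0 0.7'
```

```text
clock: 11.85
eef_pos: [579.6, -144.7, 244.6]
eef_rot: [3.141, 0.001, -0.288]
wrist_force: [0.7, 3.5, -2.6]
finger_gap: 51.9
finger_force: 44.1
clock: 12.18
eef_pos: [579.6, -144.7, 241.0]
eef_rot: [3.141, 0.001, -0.288]
wrist_force: [1.3, 3.7, -2.4]
finger_gap: 52.5
finger_force: 44.1
clock: 12.52
eef_pos: [579.7, -144.8, 238.0]
eef_rot: [3.141, -0.0, -0.289]
wrist_force: [-0.7, 2.5, 0.8]
finger_gap: 52.5
finger_force: 44.2
```

```bash
python3 -m handwheel '0 0 -0.03 0 0.7;0 0 -0.03 0 0.7;0 0 -0.03 0 0.7;0 0 0 0 0.7' && python3 -m handwheel '0 0 -0.03 0 0.7;0 0 -0.03 0 0.7;0 0 -0.03 0 0.7;0 0 0 0 0.7' && python3 -m handwheel '0 0 -0.03 0 0.7;0 0 -0.03 0 0.7;0 0 -0.03 0 0.7;0 0 0 0 0.7'; python3 m.py
```

```text
clock: 12.85
eef_pos: [579.9, -144.8, 234.8]
eef_rot: [3.141, -0.001, -0.289]
wrist_force: [0.5, 1.7, 4.9]
finger_gap: 53.0
finger_force: 44.3
clock: 13.18
eef_pos: [579.9, -144.9, 231.2]
eef_rot: [3.141, -0.001, -0.288]
wrist_force: [0.0, 0.9, 4.4]
finger_gap: 52.4
finger_force: 44.3
clock: 13.52
eef_pos: [579.8, -145.0, 227.6]
eef_rot: [3.141, -0.001, -0.289]
wrist_force: [-0.7, 1.3, 4.2]
finger_gap: 52.8
finger_force: 44.4
eef [ 579.8 -145.   227.6] [ 3.141e+00 -1.000e-03 -2.890e-01] [-0.31  0.39  1.35 -0.    1.4   1.55]
scene 261 tilt deg [0.88 2.06] res 0.46 zend 92.3 ztop 192.7 end [ 573.2 -151.5] at tcp [ 575.3 -146.6]
 collar 183 ((575.8778686523438, -151.51119995117188), 24.20296287536621) [147.28792766 150.65097506]
wrist 151 tilt deg [1.05 2.18] res 0.12 zend 130.4 ztop 160.5 end [ 575.3 -147.7] at tcp [ 577.1 -144. ]
 collar 475 ((577.6217041015625, -148.19171142578125), 24.289323806762695) [150.84329006 151.91964953]
```

```bash
python3 -m handwheel '0 -0.003 -0.05 0 0.7;-0.003 -0.003 -0.05 0 0.7;0 -0.003 -0.05 0 0.7;0 -0.003 -0.05 0 0.7;0 0 0 0 0.7' && python3 -m handwheel '0 -0.003 -0.05 0 0.7;-0.003 -0.003 -0.05 0 0.7;0 -0.003 -0.05 0 0.7;0 -0.003 -0.05 0 0.7;0 0 0 0 0.7' && python3 -m handwheel '0 -0.003 -0.05 0 0.7;-0.003 -0.003 -0.05 0 0.7;0 -0.003 -0.05 0 0.7;0 -0.003 -0.05 0 0.7;0 0 0 0 0.7'
```

```text
clock: 14.03
eef_pos: [579.6, -145.4, 219.1]
eef_rot: [3.141, -0.0, -0.289]
wrist_force: [-0.6, -0.3, 3.0]
finger_gap: 52.7
finger_force: 44.3
clock: 14.45
eef_pos: [579.5, -145.7, 211.0]
eef_rot: [3.141, -0.0, -0.289]
wrist_force: [-1.3, 0.7, 2.0]
finger_gap: 53.0
finger_force: 44.3
clock: 14.87
eef_pos: [579.3, -146.1, 203.0]
eef_rot: [3.141, -0.0, -0.288]
wrist_force: [-0.7, 0.5, 2.6]
finger_gap: 52.8
finger_force: 44.3
```

```bash
python3 -m handwheel '0 -0.005 -0.05 0 0.7;-0.003 -0.005 -0.05 0 0.7;0 -0.005 -0.05 0 0.7;0 -0.005 -0.05 0 0.7;0 0 0 0 0.7' && python3 -m handwheel '0 -0.005 -0.05 0 0.7;-0.003 -0.005 -0.05 0 0.7;0 -0.005 -0.05 0 0.7;0 -0.005 -0.05 0 0.7;0 0 0 0 0.7' && python3 -m handwheel '0 -0.005 -0.04 0 0.7;0 -0.005 -0.04 0 0.7;0 -0.005 -0.03 0 0.7;0 0 0 0 0.7'; python3 m.py
```

```text
clock: 15.28
eef_pos: [579.3, -146.7, 195.1]
eef_rot: [-3.141, -0.0, -0.288]
wrist_force: [-0.1, 2.6, 3.6]
finger_gap: 52.6
finger_force: 44.3
clock: 15.7
eef_pos: [579.3, -147.2, 187.3]
eef_rot: [-3.141, -0.001, -0.288]
wrist_force: [1.2, 4.4, 5.3]
finger_gap: 52.7
finger_force: 44.3
clock: 16.03
eef_pos: [579.5, -147.6, 183.1]
eef_rot: [-3.14, -0.001, -0.288]
wrist_force: [0.6, 5.5, 6.9]
finger_gap: 52.4
finger_force: 44.3
eef [ 579.5 -147.6  183.1] [-3.14e+00 -1.00e-03 -2.88e-01] [-0.31  0.42  1.41  0.    1.31  1.55]
scene 190 tilt deg [1.94 2.38] res 0.43 zend 47.0 ztop 150.7 end [ 571.5 -154.2] at tcp [ 576.1 -148.6]
 collar 139 ((578.09521484375, -153.04714965820312), 22.898719787597656) [147.2067617  150.47855924]
wrist 97 tilt deg [10.11  4.57] res 0.54 zend 55.2 ztop 112.0 end [ 572.  -151.3] at tcp [ 594.5 -141.1]
 collar 315 ((587.0883178710938, -151.18560791015625), 21.31589126586914) [147.92140728 151.57888667]
```

```bash
python3 -m handwheel '0 0 -0.03 0 0.7;0 0 -0.03 0 0.7;0 0 -0.03 0 0.7;0 0 0 0 0.7' && python3 -m handwheel '0 0 -0.03 0 0.7;0 0 -0.03 0 0.7;0 0 0 0 0.7' && python3 -m handwheel '0 0 -0.03 0 0.7;0 0 -0.03 0 0.7;0 0 0 0 0.7'
```

```text
clock: 16.47
eef_pos: [579.4, -147.6, 179.5]
eef_rot: [-3.141, -0.001, -0.288]
wrist_force: [0.1, 4.0, 6.9]
finger_gap: 52.2
finger_force: 44.3
clock: 16.72
eef_pos: [579.4, -147.7, 177.1]
eef_rot: [-3.141, -0.001, -0.288]
wrist_force: [-0.2, 4.2, 7.7]
finger_gap: 52.2
finger_force: 44.3
clock: 16.97
eef_pos: [579.3, -147.8, 174.6]
eef_rot: [-3.141, -0.001, -0.288]
wrist_force: [-0.5, 4.5, 5.9]
finger_gap: 52.5
finger_force: 44.3
```

```bash
python3 -m handwheel '0 0 -0.03 0 0.7;0 0 -0.03 0 0.7;0 0 0 0 0.7' && python3 -m handwheel '0 0 -0.02 0 0.7;0 0 -0.02 0 0.7;0 0 0 0 0.7'
```

```text
clock: 17.22
eef_pos: [579.3, -147.8, 172.2]
eef_rot: [-3.141, -0.0, -0.288]
wrist_force: [0.4, 4.3, 5.6]
finger_gap: 52.5
finger_force: 44.3
clock: 17.47
eef_pos: [579.4, -148.0, 171.0]
eef_rot: [-3.141, -0.001, -0.288]
wrist_force: [-0.9, 4.3, 9.8]
finger_gap: 52.1
finger_force: 44.3
```

```bash
python3 -m handwheel '0 0 -0.02 0 0.7;0 0 0 0 0.7'
```

```text
clock: 17.63
eef_pos: [579.6, -148.0, 170.8]
eef_rot: [-3.141, -0.002, -0.288]
wrist_force: [-1.6, 3.6, 13.7]
finger_gap: 52.5
finger_force: 44.3
```

The rim was felt at TCP z ≈ 171, with drag around 6–8 N. I'll loosen the grip so the head can settle, open, and check the tilt before pressing home.

```bash
python3 -m handwheel '0 0 0 0 0.7;0 0 0 0 0.7;0 0 0 0 0.7' 8 && python3 -m handwheel '0 0 0 0 0.42;0 0 0 0 0.38;0 0 0 0 0.3;0 0 0 0 0.2;0 0 0 0 0.1;0 0 0 0 0;0 0 0 0 0'
cat > n.py <<'E'
from h import *
v,u=np.mgrid[:400,:640]
for n in ("scene","wrist"):
    p,d=camera(n);i=camera_info(n);P=cloud(d,i);r,g,b=np.moveaxis(p.astype(int),2,0);Z=P[...,2]
    m=(np.hypot(P[...,0]-575.5,P[...,1]+150)<24)&(Z>205)&(Z<235)
    q=P[m]
    if len(q)<20: print(n,"few",len(q));continue
    s=np.linalg.lstsq(np.c_[q[:,:2]-q[:,:2].mean(0),np.ones(len(q))],q[:,2],rcond=None)[0]
    print(n,len(q),"tilt",np.degrees(-s[:2]).round(2),"z",s[2].round(1),"ctr",enc(q[:,:2]))
    if n=="scene": cv2.imwrite("pics/s%d.png"%int(read_state()["clock"]*100),cv2.resize(p[150:350,170:400,::-1],(690,600)))
E
python3 n.py; ls pics
```

```text
clock: 17.88
eef_pos: [579.6, -148.5, 170.4]
eef_rot: [3.141, -0.002, -0.288]
wrist_force: [-0.9, 0.6, 10.2]
finger_gap: 53.1
finger_force: 8.0
clock: 18.47
eef_pos: [579.1, -148.3, 169.4]
eef_rot: [3.142, 0.0, -0.288]
wrist_force: [0.3, -0.2, -1.0]
finger_gap: 88.2
finger_force: 0.0
scene 444 tilt [ 1.19 -3.09] z 220.2 ctr ((576.0021362304688, -150.13851928710938), 23.913127899169922)
wrist 5011 tilt [ 3.9  -2.36] z 221.9 ctr ((577.855224609375, -148.93466186523438), 23.087778091430664)
c0.png
c4.png
s1851.png
s2.npz
s2.png
s3.npz
s3.png
scene0.npz
scene0.png
scene4.npz
top0.npz
top0.png
top4.npz
w1.npz
w1.png
wrist4.npz
```

```bash
python3 -m handwheel '0 0 0.25 0 0;0 0 0.5 0 0;0 0 0.5 0 0;0 0 0.5 0 0;-0.04 -0.03 0 0 0.3;0 0 0 0 0.6;0 0 0 0 1;0 0 0 0 1;0 0 0 0 1;0 0 0 0 1;0 0 0 0 1;0 0 0 0 1' 20; python3 n.py
```

```text
clock: 19.57
eef_pos: [577.5, -149.4, 239.2]
eef_rot: [-3.142, 0.0, -0.288]
wrist_force: [-0.3, 0.2, -0.9]
finger_gap: 44.2
finger_force: 0.0
scene 447 tilt [ 0.43 -3.75] z 220.2 ctr ((575.4688720703125, -150.07131958007812), 23.940210342407227)
wrist 3185 tilt [ 1.66 -1.08] z 222.1 ctr ((575.5426635742188, -149.947509765625), 23.958328247070312)
```

```bash
python3 -m handwheel '-0.04 0.06 0 0 1;0 0 0 0 1;0 0 0 0 1;0 0 0 0 1;0 0 0 0 1;0 0 0 0 1;0 0 -0.15 0 1;0 0 -0.1 0 1;0 0 -0.06 0 1;0 0 0 0 1' 20 && python3 -m handwheel '0 0 -0.03 0 1;0 0 -0.03 0 1;0 0 0 0 1'
```

```text
clock: 20.5
eef_pos: [575.6, -147.0, 226.1]
eef_rot: [-3.142, 0.001, -0.288]
wrist_force: [1.1, 0.5, -0.7]
finger_gap: 0.5
finger_force: 0.0
clock: 20.75
eef_pos: [575.9, -147.0, 224.5]
eef_rot: [-3.142, 0.0, -0.288]
wrist_force: [-1.0, -0.9, 0.1]
finger_gap: 0.3
finger_force: 0.0
```

```bash
python3 -m handwheel '0 0 -0.02 0 1;0 0 -0.02 0 1;0 0 0 0 1' && python3 -m handwheel '0 0 -0.02 0 1;0 0 0 0 1'
```

```text
clock: 21.0
eef_pos: [575.9, -147.0, 222.9]
eef_rot: [-3.142, 0.0, -0.288]
wrist_force: [0.7, -0.1, -0.5]
finger_gap: 0.4
finger_force: 0.0
clock: 21.17
eef_pos: [575.9, -147.0, 222.2]
eef_rot: [3.142, 0.0, -0.288]
wrist_force: [0.2, 0.3, 0.1]
finger_gap: 0.9
finger_force: 0.1
```

```bash
python3 -m handwheel '0 0 -0.02 0 1;0 0 0 0 1' && python3 -m handwheel '0 0 -0.02 0 1;0 0 0 0 1'
```

```text
clock: 21.33
eef_pos: [576.1, -147.1, 222.0]
eef_rot: [3.142, -0.001, -0.288]
wrist_force: [-1.5, 0.1, 3.3]
finger_gap: 0.2
finger_force: 1.8
clock: 21.5
eef_pos: [576.2, -147.2, 221.9]
eef_rot: [3.142, -0.002, -0.288]
wrist_force: [-1.8, 0.5, 9.3]
finger_gap: 0.4
finger_force: 4.4
```

```bash
python3 -m handwheel '0 0 -0.02 0 1;0 0 0 0 1'
```

```text
clock: 21.67
eef_pos: [576.4, -147.3, 221.8]
eef_rot: [3.141, -0.003, -0.288]
wrist_force: [-3.4, 0.6, 14.1]
finger_gap: 0.4
finger_force: 6.7
```

```bash
python3 -m handwheel '0 0 -0.015 0 1;0 0 0 0 1;0 0 0 0 1;0 0 0 0 1'
```

```text
clock: 22.0
eef_pos: [576.5, -147.3, 221.7]
eef_rot: [3.141, -0.004, -0.288]
wrist_force: [-3.5, 0.2, 17.3]
finger_gap: 0.2
finger_force: 8.4
```

Held at 17 N with no further travel, so it is home. I'll withdraw and check.

```bash
python3 -m handwheel '0 0 0.04 0 1;0 0 0.04 0 1;0 0 0.1 0 1;0 0 0.3 0 1;0 0 0.5 0 1;-0.3 0 0.5 0 1;-0.6 0 0.5 0 1;-0.7 0 0.3 0 1;-0.7 0 0 0 1;-0.7 0 0 0 1;-0.4 0 0 0 1;0 0 0 0 1'
python3 - <<'E'
from h import *
from scipy.optimize import least_squares
z=[]
o=np.zeros((600,800,3),np.uint8)
for n in ("scene","wrist","top"):
    p,d=camera(n);i=camera_info(n);T=i["world_from_camera"];P=cloud(d,i);Z=P[...,2];r=p[...,0].astype(int)
    m=(np.hypot(P[...,0]-575.5,P[...,1]+150)<24)&(Z>208)&(Z<235);q=P[m]
    if len(q)>30:
        s=np.linalg.lstsq(np.c_[q[:,:2]-q[:,:2].mean(0),np.ones(len(q))],q[:,2],rcond=None)[0]
        print(n,len(q),"top tilt",np.degrees(-s[:2]).round(2),"z",s[2].round(1),"ctr",enc(q[:,:2]))
    m=(np.hypot(P[...,0]-575.5,P[...,1]+150)<32)&(Z>160)&(Z<212);q=P[m]
    if len(q)>60:
        c=q.mean(0);w=(c-T[:3,3])[:2];w/=np.linalg.norm(w)
        def f(x):
            a=np.array([x[2],x[3],1]);a/=np.linalg.norm(a);k=q-[x[0],x[1],c[2]];return np.linalg.norm(k-np.outer(k@a,a),axis=1)-26
        x=least_squares(f,[*(c[:2]+w*20),0,0],loss="soft_l1").x
        print("  side",len(q),"tilt",np.degrees(x[2:]).round(2),"axis at 150",(x[:2]+x[2:]*(150-c[2])).round(1))
    if n=="scene": o[:,:400]=cv2.resize(p[190:340,180:280,::-1],(400,600));
    if n=="top": o[:300,400:]=cv2.resize(p[130:280,220:420,::-1],(400,300))
    if n=="wrist": o[300:550,400:]=cv2.resize(p[:,:,::-1],(400,250))
cv2.imwrite("pics/c9.png",o)
E
```

```text
clock: 23.0
eef_pos: [438.0, -147.1, 312.1]
eef_rot: [3.141, -0.002, -0.289]
wrist_force: [1.0, 0.1, 0.0]
finger_gap: 0.5
finger_force: 0.0
scene 468 top tilt [ 0.95 -2.12] z 220.3 ctr ((575.5309448242188, -150.0864715576172), 23.941030502319336)
  side 520 tilt [1.46 1.91] axis at 150 [ 574.4 -150.1]
wrist 2780 top tilt [-1.71 -1.15] z 221.2 ctr ((575.54443359375, -149.83457946777344), 23.93843650817871)
  side 459 tilt [1.36 1.76] axis at 150 [ 577.2 -147.1]
top 402 top tilt [0.9  1.14] z 222.7 ctr ((575.4598388671875, -150.0028076171875), 23.927345275878906)
  side 100 tilt [1.46 1.93] axis at 150 [ 575.5 -151. ]
```

View pics/c9.png

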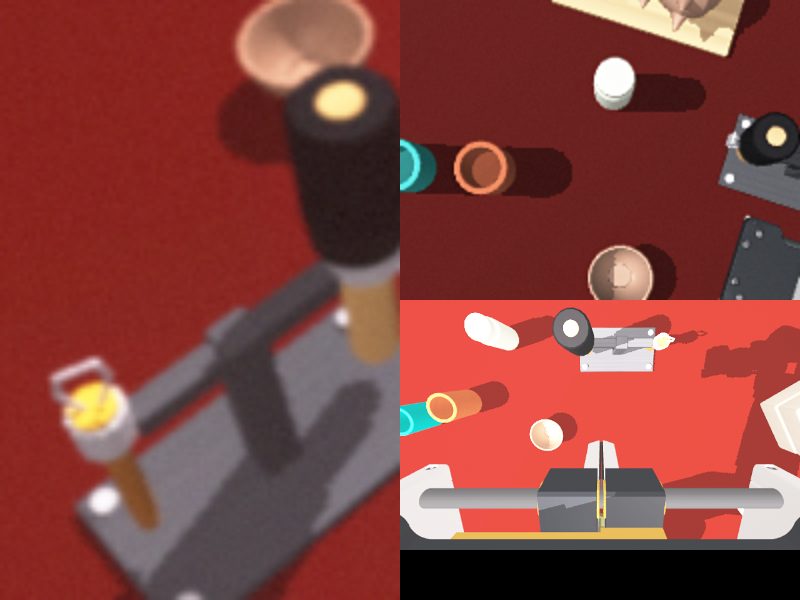

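The mallet hangs in the collar and the jar is standing, with everything else untouched. The side fits agree that the head still leans about 2° towards the stand's +y, so I'll press once more on the raised −y side.

```bash
python3 -m handwheel '0.4 -0.1 0 0 1;0.7 -0.1 0 0 1;0.7 -0.1 0 0 1;0.7 -0.06 0 0 1;0.5 0 -0.3 0 1;0.35 0 -0.6 0 1;0 0 -0.6 0 1;0 0 -0.35 0 1;0 0 -0.2 0 1;0 0 -0.07 0 1;0 0 0 0 1;0 0 0 0 1' && python3 -m handwheel '0 0 -0.03 0 1;0 0 -0.03 0 1;0 0 -0.02 0 1;0 0 0 0 1'
```

```text
clock: 24.15
eef_pos: [574.4, -161.5, 226.7]
eef_rot: [3.142, -0.001, -0.288]
wrist_force: [-0.2, -0.8, 1.0]
finger_gap: 0.2
finger_force: 0.0
clock: 24.48
eef_pos: [573.9, -161.5, 222.6]
eef_rot: [-3.142, -0.0, -0.288]
wrist_force: [0.5, -0.8, 0.7]
finger_gap: 0.3
finger_force: 0.2
```

```bash
python3 -m handwheel '0 0 -0.02 0 1;0 0 0 0 1' && python3 -m handwheel '0 0 -0.02 0 1;0 0 0 0 1'
```

```text
clock: 24.65
eef_pos: [574.1, -161.6, 222.5]
eef_rot: [3.141, -0.001, -0.288]
wrist_force: [-0.2, -1.6, 4.9]
finger_gap: 0.4
finger_force: 2.1
clock: 24.82
eef_pos: [574.3, -161.8, 222.3]
eef_rot: [3.141, -0.002, -0.289]
wrist_force: [-2.1, -0.5, 9.4]
finger_gap: 0.6
finger_force: 4.5
```

```bash
python3 -m handwheel '0 0 -0.02 0 1;0 0 0 0 1'
```

```text
clock: 24.98
eef_pos: [574.4, -162.0, 222.1]
eef_rot: [3.141, -0.003, -0.289]
wrist_force: [-2.0, -1.6, 14.1]
finger_gap: 0.2
finger_force: 6.5
```

```bash
python3 -m handwheel '0 0 -0.02 0 1;0 0 0 0 1;0 0 0 0 1'; python3 n.py
```

```text
clock: 25.23
eef_pos: [574.5, -162.3, 221.9]
eef_rot: [3.14, -0.004, -0.289]
wrist_force: [-3.2, -2.7, 17.0]
finger_gap: 0.1
finger_force: 8.6
scene 288 tilt [1.75 3.46] z 221.3 ctr ((575.6055908203125, -150.08937072753906), 23.892133712768555)
wrist 2370 tilt [3.1  2.46] z 222.1 ctr ((575.8710327148438, -149.866455078125), 23.858238220214844)
```

```bash
python3 -m handwheel '0 0 0 0 1;0 0 0 0 1;0 0 0 0 1;0 0 0.04 0 1;0 0 0.06 0 1;0 0 0.1 0 1;0 0 0.4 0 1;0 0 0.5 0 1;-0.3 0 0.5 0 1;-0.6 0 0.5 0 1;-0.7 0 0 0 1;-0.7 0 0 0 1' &&  python3 -m handwheel '-0.7 0 0 0 1;-0.4 0 0 0 1;0 0 0 0 1;0 0 0 0 1'
cat > t.py <<'E'
from h import *
from scipy.optimize import least_squares
for n in ("scene","wrist","top"):
    p,d=camera(n);i=camera_info(n);T=i["world_from_camera"];P=cloud(d,i);Z=P[...,2]
    for nm,lo,hi,R in (("head",158,212,26),("handle",20,95,13.5)):
        m=(np.hypot(P[...,0]-575.5,P[...,1]+150)<R+7)&(Z>lo)&(Z<hi)
        if R<20: m&=(p[...,0]>p[...,2].astype(int)+25)&(p[...,1]>p[...,0]*.5)
        q=P[m]
        if len(q)<60: continue
        c=q.mean(0);w=(c-T[:3,3])[:2];w/=np.linalg.norm(w)
        def f(x):
            a=np.array([x[2],x[3],1]);a/=np.linalg.norm(a);k=q-[x[0],x[1],c[2]];return np.linalg.norm(k-np.outer(k@a,a),axis=1)-R
        x=least_squares(f,[*(c[:2]+w*.8*R),0,0],loss="soft_l1").x
        print(n,nm,len(q),"tilt",np.degrees(x[2:]).round(2),"axis at 150",(x[:2]+x[2:]*(150-c[2])).round(1))
    if n=="top":
        q=P[(np.hypot(P[...,0]-575.5,P[...,1]+150)<25)&(Z>208)];print("top enc",enc(q[:,:2]),np.median(q[:,2]))
E
python3 t.py
```

```text
clock: 26.33
eef_pos: [481.1, -161.3, 304.0]
eef_rot: [3.142, -0.001, -0.288]
wrist_force: [0.5, -0.2, 0.3]
finger_gap: 0.5
finger_force: 0.0
clock: 26.67
eef_pos: [437.7, -161.5, 303.8]
eef_rot: [3.142, -0.001, -0.289]
wrist_force: [-0.1, 0.1, -0.5]
finger_gap: 0.4
finger_force: 0.0
scene head 537 tilt [1.42 1.81] axis at 150 [ 574.5 -150.1]
scene handle 222 tilt [1.58 1.63] axis at 150 [ 574.8 -150.5]
wrist head 602 tilt [1.43 1.62] axis at 150 [ 576.8 -147.2]
top head 104 tilt [1.62 1.66] axis at 150 [ 575.5 -151. ]
top enc ((575.6011962890625, -149.85218811035156), 24.812211990356445) 222.5247345656826
```

The lean stays at about 2° after both pushes. It looks like the spring's side force within the collar's clearance, and the head is bedded and stable. Handing in.

```bash
python3 -c "
from cell import *
print(sign_off())"
```

```text
the job is handed in; nothing more can be done
None
```

The mallet hangs handle-first in the wide collar, pressed home at about 17 N and resting on the bumper with the robot clear; it leans about 2°, so it may not bed perfectly flat, and the jar stands with nothing else touched.

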